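# Bolt the paint stand and hand over the fuller jar

### The arm

A 6-joint arm with a two-finger parallel gripper is mounted at the origin on a cart in front of the work surface, level with it; the furniture and walls round the work are solid. World frame = base frame: x ahead of the robot, y to its left, z up, the work surface at z = 0. Lengths are in mm, angles in rad, forces in N, time in s.
With the tool pointing down it reaches from about 350 to 775 mm from the base axis. Payload 5.5 kg.
Tool frame: the origin (TCP) lies on the centre line of the jaws, within the pads' length; the fingertips stand r.finger_overhang ahead of it and the grasp point (between the pads) lies 5 mm behind it (r.finger_overhang is the distance from the TCP to the fingertips, in mm); z points along the fingers, y is the line along which they close (so a half turn about z gives the same grasp; the last joint's range is limited). The gripper opens to 85 mm and grips with 20 to 120 N. Pads are 22 mm wide; open, the fingers measure 114 mm over their backs; the gripper's body (76 mm by 85 mm) begins 54 mm behind the grasp point. The pads swing forward as they close: fully open they stand 13 mm farther back than shut.
Start: joints at [-1.434, 0.313, 0.046, 1.304, 0, 1.431], TCP at [157.129, -553.155, 245.323] pointing down, gripper open.
Joint ranges: [-2.76, 2.76], [-0.86, 1.69], [-1.03, 1.26], [-2.2, 2.34], [-1.47, 1.5], [-3.14, 3.14]. Speed limits (rad/s): [2.57, 2.57, 3.14, 3.14, 3.14, 3.14].

### API

Orientations are given as [roll, pitch, yaw] about the fixed x, y, z axes, in that order (R = Rz(yaw) Ry(pitch) Rx(roll)).
In Python, from workcell import r, gripper_to, solver, viewer, sign_off, models gives the robot as it stands. Calls block until the motion is done:
- r.movep(position, orientation): joint-space move of the TCP to a pose.
- r.move_l(position, rotation=None, velocity=150, stop_force=None): straight line of the TCP; rotation=None keeps the orientation; velocity is the mean speed in mm/s. With stop_force (N) it stops when the force on the tool has changed by that much, and returns True; else False.
- r.move_j(angles): joint-space move.
- gripper_to(opening, force=None): finger opening in mm; force is the grip in N (None keeps the last); returns when the fingers have stopped.
- r.hold(seconds).
- solver.inverse_kinematics(position, orientation): joint angles nearest the present ones, or None.
- r.sense(): the state.
- viewer.capture(name): name is "scene" or "side" or "wrist"; returns the picture (420x560x3 uint8, red, green, blue); there is no depth.
- viewer.camera_params(name): a dict with "intrinsics" (3x3 intrinsics, pixels), "cam_to_world" (4x4, takes a point from camera to world coordinates); the wrist camera has in their place "tool_from_camera" (4x4, takes a point from camera to tool coordinates, whose origin is the TCP and whose axes are the flange's). Camera axes: x right, y down, z forward; pixel columns grow to the right and rows downward; lengths in mm; the calibration is good to about 2 mm. A picture is of the moment at which its call begins: read the wrist's pose just before it. camera_params takes no time and is no camera call.
A pose or a line that the arm cannot do raises r.IKError and nothing moves.
- sign_off(): hands the job in; it is judged then, once.
Trained networks look in the newest picture that a camera, given by its name, has taken for a name from the list of things; names that differ only in an ending like _2 or _b are one class to them, and where a whole thing is asked for, a point or a joint stands for the part that bears it (a point fixed in the world has none). Each returns a list of dicts, best first, with "score" (0 to 1); they miss things now and then, are a little off and sometimes report something else, mostly with a low value. They report only what shows in the picture. A call takes as long as a camera call. They do not tell look-alikes from the thing itself.
- models.boxes_of(camera, thing): "position" ([x, y, z] in mm, in world coordinates, good to about 4 mm: the middle of the surface that is visible of it).
- models.masks_of(camera, thing): "pixels" (420x560 bool, what is visible of it).
- models.landmark_of(camera, thing): "position" ([x, y, z] in mm, in world coordinates, good to about 4 mm: a listed point, or the origin of a listed thing).
The state is a dict: "time_s": time; "joint_positions": joint angles; "dq": joint speeds; "joint_efforts": joint torques, N m; "ee_pos": TCP position; "tool_rot": TCP orientation; "ft_force": force on the tool from outside, world axes, zero at the start; "wrist_torque": the same for the moment, N m; "gripper_width": finger opening in mm; "finger_force": force on a finger pad.
Only numpy, scipy, OpenCV 4.12 (cv2) and the standard library are available. Lean on these libraries where they do the work, as an engineer would, in place of code of your own. Each camera call takes 0.05 s, during which the arm holds its last target. There are 200 camera calls.

### The job

Slide the barrel bolt of the revolving paint stand fully home through the staple on its disc, so that the stand cannot turn under your hand. Then lift the two look-alike teal jars with blue lids clear of the stand, one after the other, to feel which is heavier and so fuller, setting a jar back down gently and upright on the stand whenever you let go of it. Finish while still holding the heavier one upright and still, about 10 cm above the middle of the round white banding wheel for the painter to take, with the lighter one standing on the stand, the bolt still home, and the orange and the red jar left where they are.

Things in the scene. Friction and masses are not known exactly. Their poses are not given: they have to be found in the camera images.
- stand: fixed plywood foot of the revolving stand, 226 mm across, with a 76 mm wide tongue along +y to 260 mm from the origin that carries the bolt. Origin on the table on the disc's axis, z up. On the disc (250 mm across, top 41 mm above the origin) stand four jars, at the corners of an about 102 mm square centred on the axis, sides along the stand's x and y; which is where varies
- disc (a joint): angle of the stand's disc about its upright axis, rad; 0 is the place where the staple lines up with the bolt. It turns freely until the bolt is home and starts within 0.02 of 0 (the bolt's rounded nose draws it into line)
- bolt (a joint): travel of the barrel bolt along the stand's -y (towards the disc), m; starts near 0 (drawn back), 0.036 is fully home through the staple, where it stops hard. Sliding friction about 2 N, no spring
- bolt_knob (a point): centre of the bolt's black ball knob, 20 mm in diameter, 84 mm above the table, on a 9 mm stem that moves with the bolt; free above and at both sides (stand's +x and -x). Steel straps in front of and behind the stem are 58 mm high over the table. Axes as the stand's
- bolt_nose (a point): foremost point of the bolt's nose, 10 mm round bar, 49 mm above the table; moves with the bolt
- keeper (a point): point on the disc where the nose arrives when the bolt is fully home: just past the steel staple (21 mm wide outside, 13 mm gap, 19 mm high above the disc) near the disc's rim
- jar_a: teal paint jar with blue screw lid, about 53 mm in diameter (58 over dried drips), 76 mm tall, straight-sided; its level cannot be seen; origin at the centre of its underside, z up. One of two look-alikes, one nearly full (0.30 to 0.37 kg), one nearly used up (0.12 to 0.16 kg); which is which varies
- jar_b: teal paint jar with blue screw lid, about 53 mm in diameter (58 over dried drips), 76 mm tall, straight-sided; its level cannot be seen; origin at the centre of its underside, z up. One of two look-alikes, one nearly full (0.30 to 0.37 kg), one nearly used up (0.12 to 0.16 kg); which is which varies
- jar_orange: small orange jar with a green lid, 45 x 42 x 73 mm, bystander jar standing on the stand's disc; origin at the centre of its underside
- jar_red: dark jar with a red lid, 50 x 51 x 67 mm, bystander jar standing on the stand's disc; origin at the centre of its underside
- turntable: banding wheel near the right edge of the table: white disc 170 mm across, free to spin, on a low fixed foot; origin on the table under the disc's axis, top of the disc 67 mm above the origin
Things that resemble listed ones, but are neither listed nor needed, are in the scene too. Leave any pink look-alike of the jar_a alone. What is shaped like the jar_b but yellow is not meant.

How it is judged (in metres and radians):
On the way, in this order (a step that is already met when the one before it is completed fails the run):
1. the bolt is fully home through the staple, to within 4 mm (value of joint bolt above 0.032 m and distance between bolt_nose and keeper below 0.008 m), for 0.2 s.
2. with the bolt home, the lighter teal jar has been held at least 15 mm clear above the disc, while the heavier (pressing on the stand with over 2.2 N) stands on it (all of step 1 and ((z of jar_a in the frame of stand above 0.056 m and contact force between jar_a and the fingers above 0.5 N and angle between jar_a's own z axis and vertical below 0.35 rad and contact force between jar_b and stand above 2.2 N) or (z of jar_b in the frame of stand above 0.056 m and contact force between jar_b and the fingers above 0.5 N and angle between jar_b's own z axis and vertical below 0.35 rad and contact force between jar_a and stand above 2.2 N))), for 0.2 s.
3. with the bolt home, the heavier teal jar is then held at least 15 mm clear above the disc, while the lighter (pressing with under 2.2 N) stands on it; it may also have been lifted before (all of step 1 and ((z of jar_a in the frame of stand above 0.056 m and contact force between jar_a and the fingers above 0.5 N and angle between jar_a's own z axis and vertical below 0.35 rad and contact force between jar_b and stand between 0.5 and 2.2 N) or (z of jar_b in the frame of stand above 0.056 m and contact force between jar_b and the fingers above 0.5 N and angle between jar_b's own z axis and vertical below 0.35 rad and contact force between jar_a and stand between 0.5 and 2.2 N))), for 0.2 s.
At the end, for the whole second after the job is handed in: Heavier teal jar in the fingers alone, upright (0.2 rad), still, its underside 45 to 190 mm above the wheel's disc, within 50 mm of its axis. Bolt home to within 4 mm, through the staple. Lighter teal, orange and red jars untouched, upright (0.12 rad), still, on the disc, within 125 mm of its axis (all of step 1 and ((contact force between jar_a and the fingers above 0.5 N and contact force between jar_a and turntable below 0.05 N and horizontal distance between jar_a and turntable below 0.05 m and height (world z) of jar_a between 0.112 and 0.257 m and angle between jar_a's own z axis and vertical below 0.2 rad and linear speed of each of jar_a, jar_b below 0.03 m/s and contact force between jar_b and stand between 0.5 and 2.2 N and z of jar_b in the frame of stand between 0.036 and 0.046 m and horizontal distance between jar_b and stand below 0.125 m and angle between jar_b's own z axis and vertical below 0.12 rad and contact force between jar_b and the fingers below 0.05 N) or (contact force between jar_b and the fingers above 0.5 N and contact force between jar_b and turntable below 0.05 N and horizontal distance between jar_b and turntable below 0.05 m and height (world z) of jar_b between 0.112 and 0.257 m and angle between jar_b's own z axis and vertical below 0.2 rad and linear speed of each of jar_b, jar_a below 0.03 m/s and contact force between jar_a and stand between 0.5 and 2.2 N and z of jar_a in the frame of stand between 0.036 and 0.046 m and horizontal distance between jar_a and stand below 0.125 m and angle between jar_a's own z axis and vertical below 0.12 rad and contact force between jar_a and the fingers below 0.05 N)) and z of jar_orange in the frame of stand between 0.036 and 0.046 m and horizontal distance between each of jar_orange, jar_red and stand below 0.125 m and angle between each of jar_orange, jar_red's own z axis and vertical below 0.12 rad and linear speed of each of jar_orange, jar_red below 0.03 m/s and contact force between each of jar_orange, jar_red and the fingers below 0.05 N and z of jar_red in the frame of stand between 0.036 and 0.046 m); the arm keeps its last pose, push and grip.
It fails at once if the orange or the red jar is shifted by more than 30 mm (distance of any of jar_orange, jar_red from where it was at the start of the episode above 0.03 m).
It fails at once if a teal jar is dropped (moves faster than 0.6 m/s out of the fingers) ((linear speed of jar_a above 0.6 m/s and contact force between jar_a and the fingers below 0.05 N) or (linear speed of jar_b above 0.6 m/s and contact force between jar_b and the fingers below 0.05 N)).
It fails at once if a teal jar is tipped by more than 0.7 rad (angle between any of jar_a, jar_b's own z axis and vertical above 0.7 rad).
It also fails if it takes over 72 s, if anything falls off the work surface, if the arm or the gripper's body presses on something with over 40 N, if the wrist force passes 120 N, or if a joint passes its speed limit or range.

## Working session

There is one attempt and no reset: what is moved stays moved. The work goes in short steps, each a Python script; the robot and the scene stay as the last script left them, time stands still between calls to the robot, and variables do not carry over. Pictures are saved under pics/ and viewed, at most 10 in all, crops included, and the job is handed in when it is done.

```bash
mkdir -p pics; ls
python3 - <<'E'
from workcell import r, viewer, models
import cv2, numpy as np
for c in ("scene","side"):
    cv2.imwrite(f"pics/{c}0.png", viewer.capture(c)[:,:,::-1])
    for t in ("stand","bolt_knob","bolt_nose","keeper","jar_a","jar_orange","jar_red","turntable"):
        print(c,t,[(np.round(d["position"]).tolist(),round(d["score"],2)) for d in models.landmark_of(c,t)][:6])
s=r.sense(); print(s["time_s"],s["tool_rot"],s["ee_pos"],r.finger_overhang,s["ft_force"])
E
```

```text
pics
scene stand [([507.0, -33.0, -0.0], 0.62)]
scene bolt_knob [([548.0, 160.0, 83.0], 0.6), ([454.0, -63.0, 39.0], 0.52)]
scene bolt_nose [([537.0, 98.0, 53.0], 0.68), ([548.0, -96.0, 43.0], 0.17)]
scene keeper [([525.0, 63.0, 48.0], 0.8)]
scene jar_a [([541.0, 332.0, -1.0], 0.86), ([567.0, 11.0, 43.0], 0.72), ([467.0, 32.0, 44.0], 0.64)]
scene jar_orange [([452.0, -61.0, 40.0], 0.92), ([568.0, 13.0, 45.0], 0.24)]
scene jar_red [([550.0, -94.0, 42.0], 0.71)]
scene turntable [([500.0, -287.0, 2.0], 0.9)]
side stand [([510.0, -31.0, 4.0], 0.84)]
side bolt_knob [([550.0, 159.0, 83.0], 0.71), ([510.0, -29.0, 1.0], 0.44)]
side bolt_nose [([531.0, 91.0, 48.0], 0.63)]
side keeper [([526.0, 63.0, 50.0], 0.94)]
side jar_a [([463.0, 32.0, 44.0], 0.83), ([536.0, 325.0, -1.0], 0.75), ([681.0, 192.0, -2.0], 0.68), ([570.0, 12.0, 45.0], 0.6)]
side jar_orange [([446.0, -64.0, 41.0], 0.68), ([531.0, 64.0, 49.0], 0.57)]
side jar_red [([547.0, -88.0, 43.0], 0.65)]
side turntable [([495.0, -288.0, 2.0], 0.7)]
0.9 [3.14144212e+00 2.63400788e-05 2.76817136e-01] [ 157.12184673 -553.16460993  245.3500833 ] 14.0 [-0.0543516  -0.13754414 -0.26677941]
```

View pics/scene0.png

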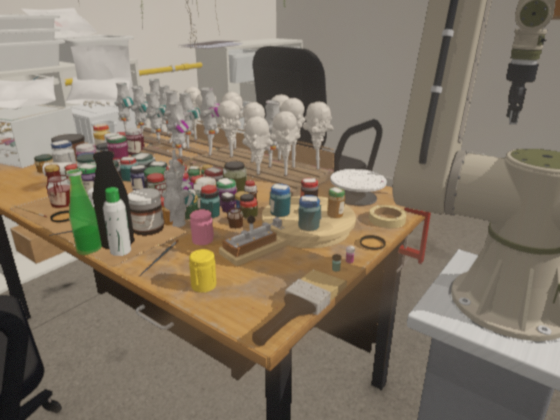

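View pics/side0.png

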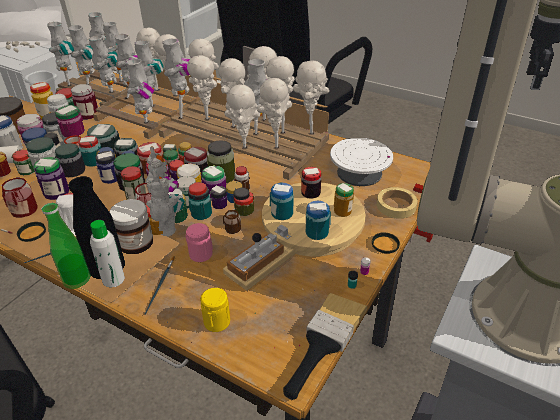

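The side picture shows the teal jars with blue lids at (282,200) and (318,220), red at (312,180), orange at (343,200), the knob at (256,238) and the wheel at (362,158). The networks agree, with the stand's yaw at about -0.19. Next is a close look from the wrist.

```bash
cat > h.py <<'E'
from workcell import r, gripper_to, solver, viewer, sign_off, models
import numpy as np, cv2
from math import pi
def look(name, things, save=None):
    im=viewer.capture(name)
    if save: cv2.imwrite(f"pics/{save}.png", im[:,:,::-1])
    for t in things:
        print(name,t,[(np.round(d["position"],1).tolist(),round(d["score"],2)) for d in models.landmark_of(name,t)][:5])
def st():
    s=r.sense(); print("t",round(s["time_s"],2),"ee",np.round(s["ee_pos"],1),"rot",np.round(s["tool_rot"],3),"F",np.round(s["ft_force"],2),"w",round(float(s["gripper_width"]),1),"ff",s["finger_force"],"j6",round(s["joint_positions"][5],2)); return s
E
python3 - <<'E'
from h import *
for y in (pi/2-.19,-pi/2-.19): print(solver.inverse_kinematics([549,160,260],[pi,0,y]))
r.movep([545,140,270],[pi,0,pi/2-.19]); st()
print(viewer.camera_params("wrist"))
look("wrist",["stand","bolt_knob","bolt_nose","keeper","jar_a","jar_orange","jar_red"],"w1")
E
```

```text
[0.14322458 0.30363373 0.06862276 1.33578536 0.         1.9040209 ]
[ 0.14322458  0.30363373  0.06862276  1.33578536  0.         -1.23757175]
t 3.7 ee [545.2 139.2 269.9] rot [-3.142  0.     1.379] F [ 0.09 -0.24 -0.87] w 85.0 ff 0.0 j6 1.87
{'intrinsics': array([[299.29589656,   0.        , 280.74646522],
       [  0.        , 299.29589656, 206.07392963],
       [  0.        ,   0.        ,   1.        ]]), 'tool_from_camera': array([[-7.09388026e-04, -9.57137580e-01, -2.89632784e-01,
         7.33005805e+01],
       [ 9.99999742e-01, -6.47234011e-04, -3.10378701e-04,
         2.30618737e-01],
       [ 1.09614931e-04, -2.89632930e-01,  9.57137793e-01,
        -1.29529190e+02],
       [ 0.00000000e+00,  0.00000000e+00,  0.00000000e+00,
         1.00000000e+00]])}
wrist stand [([511.6, -30.9, 3.7], 0.9), ([533.3, 63.8, 48.0], 0.45)]
wrist bolt_knob [([551.1, 151.7, 85.3], 0.93)]
wrist bolt_nose [([536.1, 93.2, 49.3], 0.55)]
wrist keeper [([532.4, 63.4, 52.0], 0.95)]
wrist jar_a [([530.8, 323.6, -0.8], 0.88), ([568.9, 11.9, 45.3], 0.8), ([466.6, 29.6, 42.8], 0.8), ([684.3, 189.9, 3.1], 0.75)]
wrist jar_orange [([448.4, -65.5, 40.1], 0.85)]
wrist jar_red [([550.5, -96.0, 44.5], 0.83)]
```

View pics/w1.png

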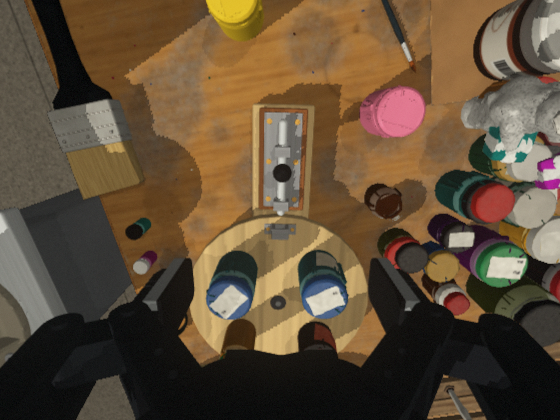

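The wrist picture shows the knob at (282,173), the nose at about (281,212), the staple at (281,231), the disc hub at (278,302), the pink decoy at (392,112) and the yellow one at (236,12).

```bash
cat >> h.py <<'E'
from scipy.spatial.transform import Rotation as Ro
def ray(px,z,s=None):
    s=s or r.sense(); c=viewer.camera_params("wrist"); T=np.eye(4); T[:3,:3]=Ro.from_euler("xyz",s["tool_rot"]).as_matrix(); T[:3,3]=s["ee_pos"]
    M=T@c["tool_from_camera"]; d=M[:3,:3]@np.linalg.solve(c["intrinsics"],[*px,1]); o=M[:3,3]
    return (o+d*(z-o[2])/d[2])[:2]
E
python3 - <<'E'
from h import *
for n,p,z in (("knob",(282.5,173),84),("nose",(281,213),49),("staple",(281,231),58),("hub",(278.5,302),43),("tongue far end L",(254,105),15),("tongue far R",(314,105),15)): print(n,np.round(ray(p,z),1))
ms=[m for m in models.masks_of("wrist","bolt_knob")[:3]]
for m in ms: ys,xs=np.nonzero(m["pixels"]); print(m["score"],xs.mean(),ys.mean(),len(xs),xs.min(),xs.max(),ys.min(),ys.max())
E
```

```text
knob [549.8 153.8]
nose [537.6  98.8]
staple [533.8  79. ]
hub [509.4 -29.2]
tongue far end L [529.5 230. ]
tongue far R [601.2 216.1]
0.59 281.49856733524354 164.33381088825215 698 273 289 119 215
```

Run:
```python
from h import *
rot=[pi,0,pi/2-.213]; k=np.array([549.9,154.6]); d=-np.array([np.sin(.213),np.cos(.213)])
gripper_to(50,20)
r.movep([*k,130],rot)
print(r.move_l([*k,83],rot,100,stop_force=8)); st()
gripper_to(10,20); s=st()
p=np.array(s["ee_pos"])
print(r.move_l([*(p[:2]+d*42),p[2]],None,40,stop_force=12)); s=st()
print("travel",np.linalg.norm(s["ee_pos"][:2]-p[:2]))
```

```text
False
t 5.83 ee [550.7 154.6  84. ] rot [ 3.140e+00 -1.000e-03  1.358e+00] F [-0.02  0.03 -0.23] w 50.0 ff 0.0 j6 1.92
t 6.21 ee [549.5 155.   84. ] rot [-3.141e+00 -1.000e-03  1.358e+00] F [-3.21  0.79  5.65] w 18.3 ff 19.392493665218353 j6 1.92
True
t 7.01 ee [542.5 123.6  84.1] rot [-3.141 -0.006  1.358] F [1.11 1.86 2.31] w 18.4 ff 19.839853942394257 j6 1.86
travel 32.15808509187284
```

Run:
```python
from h import *
d=-np.array([np.sin(.213),np.cos(.213)]); s=r.sense(); p=np.array(s["ee_pos"])
print(r.move_l([*(p[:2]+d*10),p[2]],None,20,stop_force=22)); s=st()
print("travel",np.dot(s["ee_pos"][:2]-[549.5,155],d))
r.hold(.2); s=st(); gripper_to(45); st()
p=s["ee_pos"]; r.move_l([p[0],p[1],140],None,200)
r.movep([545,140,270],[pi,0,pi/2-.213]); s=st()
look("wrist",["bolt_knob","bolt_nose","keeper","jar_a","jar_orange","jar_red"],"w2")
```

```text
True
t 7.38 ee [542.4 123.6  84.1] rot [-3.139 -0.019  1.362] F [0.7  2.34 1.46] w 18.2 ff 20.0578835606575 j6 1.85
travel 32.21991790478114
t 7.58 ee [542.4 123.6  84.1] rot [-3.139 -0.018  1.362] F [1.1  1.98 1.48] w 17.9 ff 20.028935372829437 j6 1.85
t 7.96 ee [541.5 123.5  83.8] rot [-3.137 -0.017  1.362] F [ 0.29  0.25 -0.11] w 45.1 ff 0.0 j6 1.85
t 8.97 ee [544.8 140.1 269.3] rot [-3.141  0.     1.358] F [-0.57 -0.11 -0.54] w 45.1 ff 0.0 j6 1.89
wrist bolt_knob [([543.1, 122.5, 83.2], 0.92)]
wrist bolt_nose [([528.9, 61.6, 52.0], 0.58)]
wrist keeper [([533.1, 65.3, 53.3], 0.69)]
wrist jar_a [([467.9, 33.1, 43.0], 0.76), ([686.7, 192.4, 0.5], 0.62), ([568.1, 12.2, 40.5], 0.57)]
wrist jar_orange [([449.6, -64.1, 39.1], 0.87)]
wrist jar_red [([548.3, -97.1, 41.2], 0.86)]
```

View pics/w2.png

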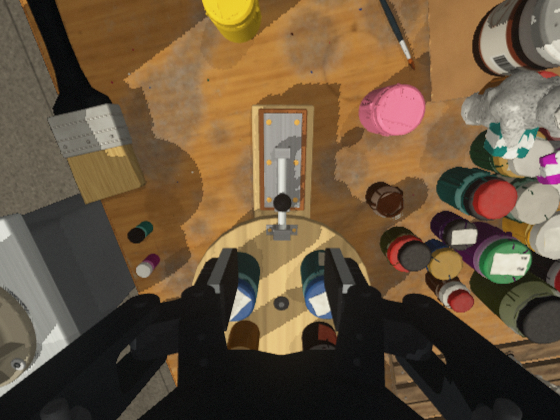

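The knob is now at (282,202) and the bolt bar reaches the staple at (283,232). I'll measure the travel precisely before relying on it.

Run:
```python
from h import *
for f,c,pose in (("w1",(282,173),([545.2,139.2,269.9],[-3.142,0,1.379])),("w2",(282,202),([544.8,140.1,269.3],[-3.141,0,1.358]))):
    im=cv2.imread(f"pics/{f}.png"); g=im.max(2)
    y0,x0=c[1]-16,c[0]-16; w=g[y0:y0+33,x0:x0+33]<45
    n,l,sts,ce=cv2.connectedComponentsWithStats(w.astype(np.uint8)); i=1+np.argmax(sts[1:,4])
    px=ce[i]+[x0,y0]; P=ray(px,84,dict(ee_pos=pose[0],tool_rot=pose[1])); print(px,sts[i],P,np.dot(P-[509.5,-30],[.2114,.9774]))
im=cv2.imread("pics/w2.png"); a=im[160:260,235:335]; b=cv2.imread("pics/w1.png")[160:260,235:335]
cv2.imwrite("pics/z.png",cv2.resize(np.hstack([b,a]),None,fx=4,fy=4,interpolation=2))
```

```text
[282.06666667 172.4625    ] [  8   7  17  18 240] [549.72173992 153.85687841] 188.20458877987497
[282.14932127 202.18552036] [  8   8  17  17 221] [542.63124157 122.64751259] 156.20162327184488
```

View pics/z.png

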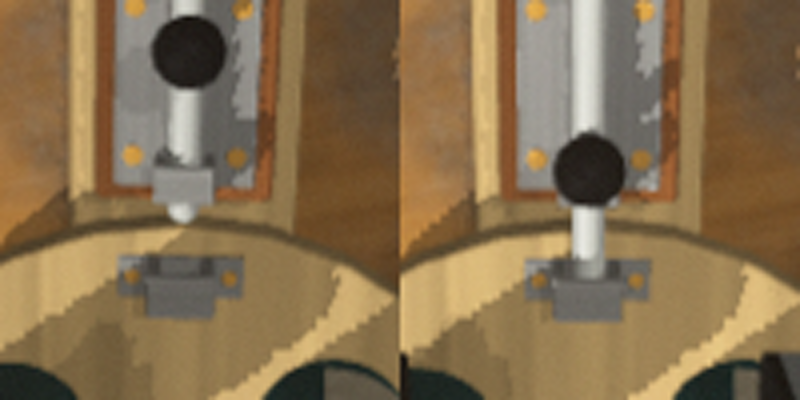

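Run:
```python
from h import *
rot=[pi,0,pi/2-.213]; k=np.array([542.6,122.9]); d=-np.array([np.sin(.213),np.cos(.213)])
r.movep([*k,130],rot); r.move_l([*k,84],rot,150,stop_force=8)
gripper_to(10,60); s=st(); p=np.array(s["ee_pos"])
print(r.move_l([*(p[:2]+d*12),p[2]],None,30,stop_force=35)); s=st()
print("travel",np.dot(s["ee_pos"][:2]-p[:2],d))
# back-play test: pull 1.5 mm? no - just report
gripper_to(45,20); r.move_l([*s["ee_pos"][:2],140],None,200)
r.movep([545,140,270],rot); s=st()
im=viewer.capture("wrist"); cv2.imwrite("pics/w3.png",im[:,:,::-1]); g=im.max(2); c=(282,202)
y0,x0=c[1]-16,c[0]-16; w=g[y0:y0+33,x0:x0+33]<45
n,l,sts,ce=cv2.connectedComponentsWithStats(w.astype(np.uint8)); i=1+np.argmax(sts[1:,4])
px=ce[i]+[x0,y0]; P=ray(px,84,s); print(px,P,np.dot(P-[509.5,-30],[.2114,.9774]))
```

```text
t 10.78 ee [542.5 123.5  86. ] rot [ 3.141e+00 -1.000e-03  1.358e+00] F [-4.12  1.38  8.39] w 16.1 ff 58.34336757659912 j6 1.86
True
t 11.1 ee [542.4 123.3  86.2] rot [-3.141 -0.019  1.362] F [1.62 4.42 0.25] w 16.3 ff 59.880123138427734 j6 1.85
travel 0.18718925120858393
t 12.5 ee [544.8 140.1 269.3] rot [-3.141  0.     1.358] F [ 0.52  0.09 -0.43] w 45.5 ff 0.0 j6 1.89
[282.14414414 202.17567568] [542.53859017 122.63523221] 156.1700339239038
```

The bolt gave no further travel under a 35 N push, so it is on its hard stop. Next I'll locate the jars and lift the first one, closing the fingers along the disc's radius so they stay clear of the neighbours.

Run:
```python
from h import *
s=dict(ee_pos=[545.2,139.2,269.9],tool_rot=[-3.142,0,1.379])
im=cv2.imread("pics/w1.png"); h=cv2.cvtColor(im,cv2.COLOR_BGR2HSV)
m=(((h[:,:,0]>100)&(h[:,:,0]<125)&(h[:,:,1]>110)&(h[:,:,2]>50))).astype(np.uint8); m[:250]=0;m[330:]=0
n,l,sts,ce=cv2.connectedComponentsWithStats(cv2.morphologyEx(m,cv2.MORPH_CLOSE,np.ones((15,15))))
for i in range(1,n):
    if sts[i,4]>300:
        x,y,w,hh,a=sts[i]; c=cv2.convexHull(np.argwhere(l==i)[:,::-1].astype(np.int32)); (cx,cy),rad=cv2.minEnclosingCircle(c)
        print(sts[i],(cx,cy,rad),np.round(ray((cx,cy),117,s),1),np.round(ray((x+w/2,y+hh/2),110,s),1))
```

```text
[302 275  46  43 815] (324.25860595703125, 296.0517272949219, 22.824766159057617) [569.9  18.1] [570.9  12.6]
[207 280  45  39 706] (229.0483856201172, 296.69354248046875, 22.678056716918945) [468.4  37.1] [465.7  29.2]
```

```bash
cat >> h.py <<'E'
J={1:([569,13],2.143),2:([467,32],-2.570)}
def wz(n=10):
    v=[]
    for _ in range(n): r.hold(.04); v.append(r.sense()["ft_force"][2])
    return float(np.mean(v))
def pick(i,zt=75):
    p,y=J[i]; rot=[pi,0,y]
    gripper_to(76,20); r.movep([*p,185],rot); f0=wz()
    if r.move_l([*p,zt],None,120,stop_force=8): print("CONTACT"); st(); return
    gripper_to(30,40); st()
    s=r.sense(); q=s["ee_pos"]
    r.move_l([q[0],q[1],q[2]+35],None,80); f1=wz(); s=st(); print("jar",i,"weight N",f0-f1)
    return q
E
python3 - <<'E'
from h import *
print(solver.inverse_kinematics([569,13,75],[pi,0,2.143]),solver.inverse_kinematics([467,32,75],[pi,0,-2.57]))
print("q",pick(1)); look("side",["jar_a","jar_red","jar_orange","stand"],"s2")
E
```

```text
[-0.11818475  0.40858557 -0.25189332  0.91031744  0.          0.88040791] [-0.10333303  0.23680486 -0.50457245  0.82941901  0.         -0.67492568]
t 15.73 ee [569.8  12.7  76.3] rot [3.140e+00 2.000e-03 2.143e+00] F [-1.09 -0.87  6.44] w 53.4 ff 36.94041611510329 j6 0.88
t 16.76 ee [569.6  12.7 111.1] rot [-3.141 -0.     2.143] F [-0.6  -0.67 -3.62] w 53.4 ff 37.80931600718759 j6 0.88
jar 1 weight N 3.4475355211022216
q [569.76776087  12.69685063  76.34722878]
side jar_a [([465.7, 31.6, 42.9], 0.97), ([532.5, 326.0, -2.0], 0.95), ([570.6, 11.4, 74.6], 0.57)]
side jar_red [([550.1, -89.2, 42.0], 0.81)]
side jar_orange [([446.5, -66.9, 41.0], 0.77)]
side stand []
```

View pics/s2.png

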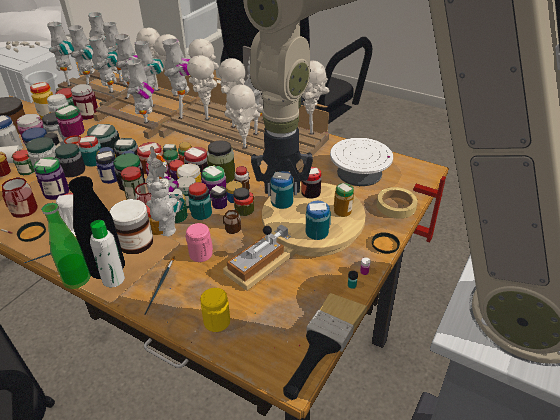

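The side picture shows the jar lifted and upright at about (282,190), with the other teal jar at (318,220). Jar 1 weighs about 3.45 N, so it is the heavy one. I'll set it back and lift jar 2.

```bash
cat >> h.py <<'E'
def place(z):
    q=r.sense()["ee_pos"]
    r.move_l([q[0],q[1],z+5],None,60)
    print("touch",r.move_l([q[0],q[1],z-2],None,15,stop_force=5)); st()
    gripper_to(76,20); q=r.sense()["ee_pos"]; r.move_l([q[0],q[1],185],None,120)
E
python3 - <<'E'
from h import *
place(76.3); q=pick(2); print(q); r.hold(.3)
look("side",["jar_a","jar_red","jar_orange"],"s3")
E
```

```text
touch True
t 18.07 ee [570.2  12.6  76.4] rot [3.141e+00 1.000e-03 2.143e+00] F [-0.68 -0.52  4.2 ] w 53.2 ff 38.71308729692828 j6 0.88
t 22.87 ee [468.   32.2  76.4] rot [-3.141e+00  2.000e-03 -2.570e+00] F [-0.85  1.09  4.95] w 61.9 ff 42.76193171739578 j6 -0.67
t 23.89 ee [467.8  32.2 111.1] rot [ 3.141 -0.    -2.57 ] F [ 0.09  0.13 -0.41] w 61.6 ff 43.801912888884544 j6 -0.67
jar 2 weight N 1.502447276803647
[468.0013109   32.20358829  76.40151545]
side jar_a [([680.3, 190.5, -1.6], 0.78), ([531.8, 329.3, 1.0], 0.66), ([571.1, 9.8, 42.4], 0.56), ([469.0, 31.3, 79.4], 0.56)]
side jar_red [([546.8, -91.2, 41.3], 0.5)]
side jar_orange [([446.7, -68.0, 40.5], 0.85)]
```

View pics/s3.png

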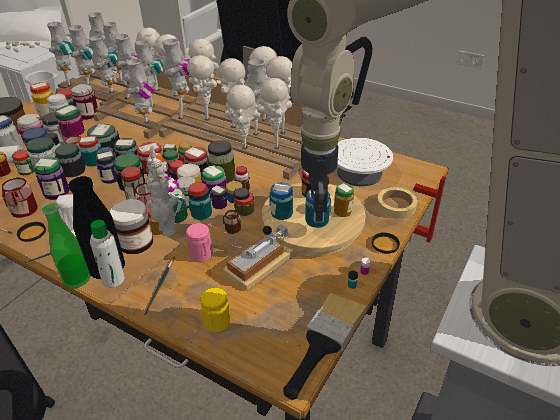

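Jar 2 weighs about 1.5 N and is lifted at (318,205), so it is the lighter one. I'll set it back, then fetch the heavy jar and carry it to the wheel.

Run:
```python
from h import *
place(76.4); J[1]=([570,12.7],2.143)
q=pick(1)
if q is not None:
    r.hold(.3); p=r.sense()["ee_pos"]; r.move_l([p[0],p[1],240],None,100)
    r.move_l([498,-288,240],None,150); r.move_l([498,-288,203],None,80); r.hold(.5); st()
    look("side",["jar_a","jar_red","jar_orange","turntable","bolt_knob"],"s4"); look("scene",["jar_a","turntable","bolt_nose","keeper"])
```

```text
touch True
t 25.45 ee [468.5  32.2  76.4] rot [-3.141e+00  1.000e-03 -2.570e+00] F [-0.95  0.9   4.81] w 62.3 ff 44.315386936068535 j6 -0.67
t 30.23 ee [570.9  12.6  76.3] rot [3.140e+00 1.000e-03 2.143e+00] F [-1.17  0.04  7.12] w 53.0 ff 40.428313611773774 j6 0.88
t 31.25 ee [570.7  12.7 111. ] rot [-3.141 -0.     2.143] F [ 0.74 -0.31 -3.19] w 52.9 ff 40.96215110155754 j6 0.88
jar 1 weight N 3.558692785554044
t 36.3 ee [ 498.1 -288.   203.1] rot [3.141 0.    2.143] F [-0.22  0.71 -3.54] w 52.8 ff 40.93996214680374 j6 0.33
side jar_a [([532.6, 326.7, -0.3], 0.86), ([682.4, 190.4, -3.6], 0.74), ([497.9, -288.6, 169.6], 0.71)]
side jar_red [([547.4, -92.1, 39.6], 0.97), ([447.2, -64.1, 40.9], 0.48)]
side jar_orange [([445.3, -63.8, 39.4], 0.93)]
side turntable [([495.7, -291.6, 2.0], 0.81)]
side bolt_knob [([540.2, 124.5, 84.0], 0.66)]
scene jar_a [([538.2, 330.8, -0.9], 0.81), ([682.5, 191.6, -3.9], 0.73), ([525.3, 65.4, 48.7], 0.71), ([496.3, -291.8, 169.4], 0.6), ([466.8, 31.1, 42.1], 0.59)]
scene turntable [([500.3, -285.5, -0.3], 0.7)]
scene bolt_nose [([529.5, 68.5, 51.7], 0.47)]
scene keeper [([527.8, 65.9, 47.4], 0.93), ([506.6, -30.6, -3.2], 0.55)]
```

View pics/s4.png

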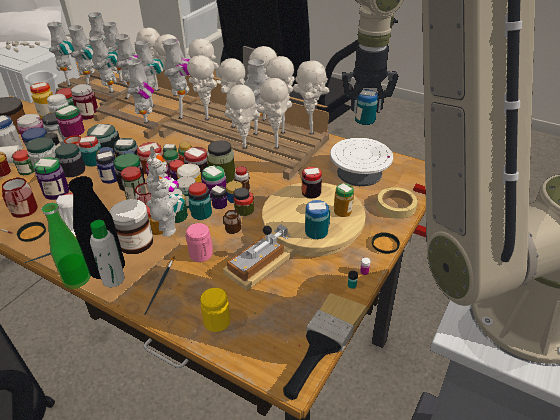

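The side picture shows the heavy jar held upright over the wheel at (367,107). The lighter jar stands on the disc at (318,220), red and orange are where they were at (312,182) and (343,200), and the knob is forward at (266,231). All conditions look met, so I'm handing in.

```bash
python3 -c "
from h import *
print(sign_off())"
```

```text
the job is handed in; nothing more can be done
None
```

The job is handed in, result not reported: the bolt is on its hard stop (32 mm of travel measured), the heavier teal jar (about 3.5 N, against 1.5 N) is held upright about 10 cm above the wheel, and the lighter, orange and red jars stand on the disc.

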